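# Load the block heater and hold its lid at the balance point

## Task

Take the two blue-capped tubes from the orange rack and put one in each of the block heater's two bores, upright and fully home, and let go of them. Then take the open blue lid by its steel handle, swing it up to its balance point, where it stands upright and falls neither way, and finish while still gripping the handle and holding the lid still there, so that a colleague can fit its stay. Do not let the lid fall towards shut, and leave the yellow-capped tubes, the amber bottle and the steel stay alone.

Things in the scene. Friction and masses are not known exactly. Their poses are not given: they have to be found in the camera images.
- heater: White dry block heater, fixed, 134 mm wide (y); main part x -100 to +100 mm, low control deck (55 mm high) on to x -190. Origin: underside, below the block's middle; x along the bores and the hinge, y to the hinged side, z up; yaw within 0.25 rad. Open well 180 x 114 mm; its floor is the aluminium block, top 65 mm above the bench; rim 10 mm thick, 110 mm above the bench.
- bore0 (a point): Centre of the mouth, at the block's top (65 mm above the bench), of the bore nearer the control deck (heater x = -32 mm): 17 mm in diameter, 40 mm deep, with a small chamfer. A tube fully home has its underside 40 mm below this point and 40 mm of it standing above.
- bore1 (a point): The same for the other bore (heater x = +32 mm), 64 mm from bore0.
- hinge (a point): Middle of the lid's hinge axis, on the heater's +y rim, 113 mm above the bench (heater y = +67 mm). The axis runs along the heater's x.
- lid (a joint): Angle of the blue lid (plate 200 x 132 x 6 mm, 0.34 kg with handle): 0 = closed flat over the well, 1.571 = upright, its balance point (weight straight above the hinge), 2.15 = start, resting open on its stop, leaning to the heater's +y. The hinge is free, without friction: an unheld lid falls shut below 1.571 and open above it.
- bail: U-shaped steel handle on the lid's free edge: round bar 10 mm thick, 110 mm long, parallel to the hinge, on two legs; opening to the plate about 100 x 45 mm. Origin: middle of the bar, 184 mm from the hinge axis in the lid's plane: at lid angle a, 184 sin(a) mm above the axis and -184 cos(a) mm from it along the heater's y. The bar can turn in the grip.
- rack: Orange tube rack block fixed to the bench, 130 x 130 x 55 mm, origin at the centre of its underside. Four pockets, 17 mm wide and 40 mm deep, at x, y = +-31 mm, each holding one tube; which tube is in which pocket varies.
- blue_tube1: Sealed sample tube, blue screw cap, 80 mm tall, 20 g. Origin: centre of its underside; z up along it. White body 15 mm across, foot tapered to 8 mm over the last 10 mm; cap 19 mm across, 62 to 80 mm above the origin. At the start it stands in a rack pocket: origin 15 mm above the bench, 40 mm of it above the rack's top. To be loaded; either bore will do.
- blue_tube2: Sealed sample tube, blue screw cap, 80 mm tall, 20 g. Origin: centre of its underside; z up along it. White body 15 mm across, foot tapered to 8 mm over the last 10 mm; cap 19 mm across, 62 to 80 mm above the origin. At the start it stands in a rack pocket: origin 15 mm above the bench, 40 mm of it above the rack's top. To be loaded; either bore will do.
- yellow_tube1: Sealed sample tube, yellow screw cap, 80 mm tall, 20 g. Origin: centre of its underside; z up along it. White body 15 mm across, foot tapered to 8 mm over the last 10 mm; cap 19 mm across, 62 to 80 mm above the origin. At the start it stands in a rack pocket: origin 15 mm above the bench, 40 mm of it above the rack's top. To be left in the rack.
- yellow_tube2: Sealed sample tube, yellow screw cap, 80 mm tall, 20 g. Origin: centre of its underside; z up along it. White body 15 mm across, foot tapered to 8 mm over the last 10 mm; cap 19 mm across, 62 to 80 mm above the origin. At the start it stands in a rack pocket: origin 15 mm above the bench, 40 mm of it above the rack's top. To be left in the rack.
- reagent_bottle: Closed amber bottle with a red cap, 60 mm in diameter, 110 mm tall, standing beyond the rack and heater. To be left alone. Origin: centre of its underside.
- stay: Flat steel lid stay, 120 x 14 x 6 mm, lying on the bench beyond the heater. To be left alone. Origin: centre of its underside.
Things that resemble listed ones, but are neither listed nor needed, are in the scene too. Leave any green look-alike of the blue_tube1 alone.

How it is judged:
By the outcome, as a careful person would: the job done as asked, in the order asked, and still so for the second after the job is handed in, while the arm keeps its last pose, push and grip.
It also fails if it takes over 72 s, if anything falls off the work surface, if the arm or the gripper's body presses on something with over 40 N, if the wrist force passes 120 N, or if a joint passes its speed limit or range.

## Robot

A 6-joint arm with a two-finger parallel gripper is mounted at the origin on the work surface. World frame = base frame: x ahead of the robot, y to its left, z up, the work surface at z = 0. Lengths are in mm, angles in degrees, forces in N, time in s.
With the tool pointing down it reaches from about 350 to 850 mm from the base axis. Payload 8.1 kg.
Tool frame: the origin (TCP) lies at the very end of the fingers, on their centre line; the grasp point (between the pads) lies 19 mm behind it; z points along the fingers, y is the direction in which the jaws open and shut (so a half turn about z gives the same grasp; the last joint's range is limited). The gripper opens to 85 mm and grips with 20 to 120 N. Pads are 22 mm wide; open, the fingers measure 114 mm over their backs; the gripper's body (76 mm by 85 mm) begins 54 mm behind the grasp point. The pads swing forward as they close: fully open they stand 13 mm farther back than shut.
Start: joints at [60.195, 7.471, 85.268, -0, 87.261, -4.893], TCP at [252.717, 544.187, 231.292] pointing down, gripper open.
Joint ranges: [-169.43, 169.43], [-51.17, 129.36], [1.28, 143.12], [-76.62, 256.62], [0, 156.53], [-152.29, 152.29]. Speed limits (degrees/s): [136.94, 136.94, 159.86, 180, 180, 180].

## Interface

Orientations are given as [roll, pitch, yaw] about the fixed x, y, z axes, in that order (R = Rz(yaw) Ry(pitch) Rx(roll)).
In Python, from bench import r, eyes gives the robot as it stands. The module is installed in compiled form; this text tells all that it offers.
- The arm moves only by the tool play_rows, never from a script. Its argument "deltas" is a list of rows, each a list of 3 entries, a list of its own where there are three numbers: the shift along the tool's x, y, z in m, then the turn, a rotation vector about the tool's x, y, z in rad, then the closure, from 0 (fully open) to 1 (shut). A call has 1 to 8 rows; each row shifts and turns the pose as measured when the row begins, along the tool's axes as they then stand; what a row does not reach is not made up. A row lasts 1/8 s, in which the tool goes at most 62.5 mm and 10.7 degrees, less where a joint would pass 70% of its speed; a pose out of reach is approached as far as the arm can. A call with a gripper value outside its range is refused whole. The fingers move at their own pace and stop on an object; "force" is the grip in N (left out, the last holds). Time passes only in rows, so rows that do not move let the fingers close. It gives the time, the measured TCP pose, the force and the opening at its end, in the units of the state.
- r.sense(): the state, without advancing time (a new reading comes with each control period).
- eyes.snapshot(name): name is "side" or "top" or "wrist"; returns the picture (480x640x3 uint8, red, green, blue); there is no depth.
- eyes.get_calibration(name): a dict with "mtx" (3x3 intrinsics, pixels), "D" ([k1, k2, p1, p2, k3] as OpenCV has them; the pictures are not rectified), "R" (3x3) and "t" (3): a world point X has camera coordinates R X + t; the wrist camera has in their place "T_tool_cam" (4x4, takes a point from camera to tool coordinates, whose origin is the TCP and whose axes are the flange's). Camera axes: x right, y down, z forward; pixel columns grow to the right and rows downward; lengths in mm; the calibration is good to about 2 mm. A picture is of the moment at which its call begins: read the wrist's pose just before it. get_calibration takes no time and is no camera call.
- r.hand_in(): hands the job in, once; it reports no verdict.
The state is a dict: "time": time; "joint_pos": joint angles; "qd": joint speeds; "joint_efforts": joint torques, N m; "tool_pos": TCP position; "tcp_rot": TCP orientation; "ft_force": force on the tool from outside, world axes, zero at the start; "wrist_torque": the same for the moment, N m; "finger_gap": finger opening in mm.
Only numpy, scipy, OpenCV 4.12 (cv2) and the standard library are available. Lean on these libraries where they do the work, as an engineer would, in place of code of your own. Each camera call takes 0.05 s, during which the arm holds its last target. There are 200 camera calls.

## Working session

There is one attempt and no reset: what is moved stays moved. The work goes in short steps, Python scripts to look and compute and a tool call to move; the robot and the scene stay as the last step left them, time stands still between calls to the robot, and variables do not carry over. Pictures are saved under pics/ and viewed, about 8 in all and at most 12, crops included, and the job is handed in when it is done.

Besides the shell and the picture viewer there is one more tool, called by a JSON object that holds its "api" and its "payload". play_rows: Moves the arm, as the interface text tells. Its arguments: {"type":"object","properties":{"deltas":{"type":"array"},"force":{"type":"number"}},"required":["deltas"]}

```bash
mkdir -p pics; python3 - <<'E'
from bench import r, eyes
import cv2, numpy as np
print(r.sense())
for n in("side","top","wrist"):
    im=eyes.snapshot(n); cv2.imwrite(f"pics/{n}0.png",im[:,:,::-1]); c=eyes.get_calibration(n)
    np.set_printoptions(precision=4,suppress=True); print(n,c)
E
```

```text
{'time': 0.0, 'joint_pos': array([ 6.01943288e+01,  7.51520185e+00,  8.53293205e+01,  6.63668110e-04,
        8.72600756e+01, -4.89444420e+00]), 'qd': array([ 0.03773463,  0.00577904, -0.03023829, -0.08629697, -0.12192616,
        0.01755879]), 'joint_efforts': array([-1.69620253e-03, -5.69416058e+01, -5.00546837e+01, -3.19047758e-04,
        1.49764458e-02, -9.40426787e-06]), 'tool_pos': array([252.44796698, 543.71204054, 230.24304295]), 'tcp_rot': array([-1.79895840e+02, -9.58475560e-03,  1.55088732e+02]), 'ft_force': array([ 0.00793037, -0.1501414 ,  0.01866568]), 'wrist_torque': array([ 0.01324763, -0.01553243,  0.04324225]), 'finger_gap': 85.48379575259224}
side {'mtx': array([[624.4039,   0.    , 328.2956],
       [  0.    , 624.4039, 244.1185],
       [  0.    ,   0.    ,   1.    ]]), 'D': array([-0.1889,  0.    ,  0.    ,  0.    ,  0.    ]), 'R': array([[ 0.8367, -0.5476,  0.0057],
       [-0.332 , -0.5156, -0.7899],
       [ 0.4355,  0.6591, -0.6132]]), 't': array([-479.0403,  268.9229,  785.0157])}
top {'mtx': array([[564.6968,   0.    , 323.1847],
       [  0.    , 564.6968, 244.4073],
       [  0.    ,   0.    ,   1.    ]]), 'D': array([-0.1497,  0.    ,  0.    ,  0.    ,  0.    ]), 'R': array([[ 0.0177, -0.9998, -0.0111],
       [-0.9918, -0.0162, -0.1271],
       [ 0.1269,  0.0132, -0.9918]]), 't': array([-45.9678, 605.9116, 924.5377])}
wrist {'mtx': array([[391.1136,   0.    , 311.7411],
       [  0.    , 391.1136, 237.6645],
       [  0.    ,   0.    ,   1.    ]]), 'D': array([-0.0081,  0.    ,  0.    ,  0.    ,  0.    ]), 'T_tool_cam': array([[   0.    ,   -0.9542,   -0.2993,   76.0347],
       [   1.    ,   -0.0002,    0.0007,   -0.0014],
       [  -0.0007,   -0.2993,    0.9542, -141.6198],
       [   0.    ,    0.    ,    0.    ,    1.    ]])}
```

View pics/top0.png

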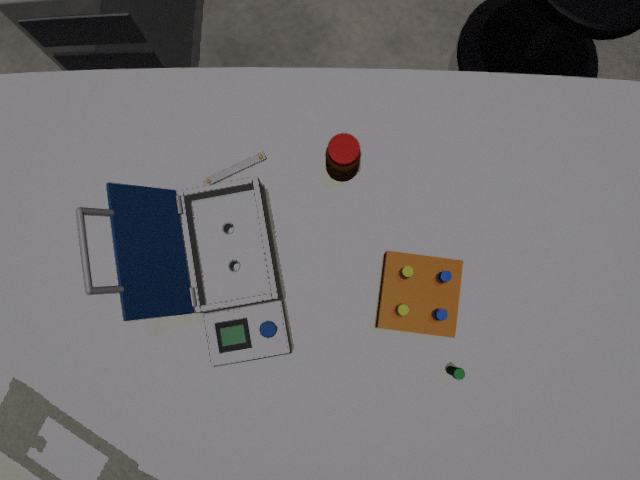

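View pics/side0.png

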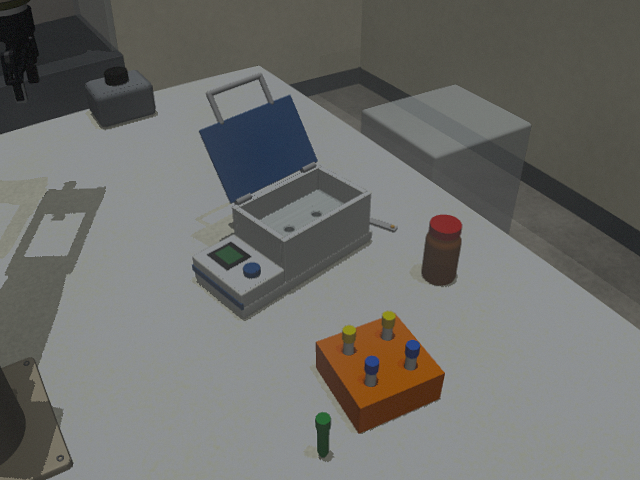

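The top view shows the blue caps at (445,277) and (441,315), the bores at (229,229) and (235,266), and the bail bar running from (82,212) to (90,290). The side view shows the blue caps at (412,349) and (372,365), the bores at (289,229) and (316,213), and a green look-alike at (323,430).

```bash
cat > h.py <<'E'
import numpy as np, cv2
from scipy.spatial.transform import Rotation as Ro
from bench import r, eyes
np.set_printoptions(precision=2,suppress=True)
def ray(n,px,pose=None):
    c=eyes.get_calibration(n)
    u=cv2.undistortPoints(np.array([[px]],float),c["mtx"],c["D"])[0,0]
    d=np.array([u[0],u[1],1.])
    if n=="wrist":
        T=c["T_tool_cam"]; s=pose or r.sense(); R=Ro.from_euler("xyz",s["tcp_rot"],degrees=True).as_matrix()
        return s["tool_pos"]+R@T[:3,3], R@T[:3,:3]@d
    return -c["R"].T@c["t"], c["R"].T@d
def onz(n,px,z,pose=None):
    o,d=ray(n,px,pose); return o+d*(z-o[2])/d[2]
def tri(*rays):
    A=0;b=0
    for o,d in rays:
        d=d/np.linalg.norm(d); P=np.eye(3)-np.outer(d,d); A=A+P; b=b+P@o
    return np.linalg.solve(A,b)
def blobs(im,lo,hi,amin=20):
    m=cv2.inRange(cv2.cvtColor(im,cv2.COLOR_RGB2HSV),lo,hi)
    n,l,s,c=cv2.connectedComponentsWithStats(m)
    return [(c[i],s[i]) for i in range(1,n) if s[i][4]>=amin]
def tool(p):  # world point in tool coordinates
    s=r.sense(); return Ro.from_euler("xyz",s["tcp_rot"],degrees=True).inv().apply(np.array(p)-s["tool_pos"])
E
python3 - <<'E'
from h import *
top=cv2.imread("pics/top0.png")[:,:,::-1]; side=cv2.imread("pics/side0.png")[:,:,::-1]
for nm,im in(("top",top),("side",side)):
    for c,s in blobs(im,(105,120,90),(130,255,255)): print(nm,c,s, onz(nm,c,88))
for c,s in blobs(top,(20,120,90),(35,255,255)): print("yel",c,s[4],onz("top",c,88))
for c,s in blobs(top,(5,150,100),(18,255,255),500): print("rack",c,s,onz("top",c,55))
g=cv2.cvtColor(top,cv2.COLOR_RGB2GRAY)
for n,a,b in(("bore1",(229.5,229),(316,213.5)),("bore0",(235.5,266.5),(289,229))):
    print(n,onz("top",a,65),onz("side",b,65),tri(ray("top",a),ray("side",b)))
for n,a,b in(("barA",(82,211),(263,76)),("barB",(90,290),(211,94))):
    print(n,onz("top",a,267),onz("side",b,267),tri(ray("top",a),ray("side",b)))
big=np.hstack([cv2.resize(top[170:370,60:310],None,fx=1.6,fy=1.6,interpolation=2),cv2.resize(side[60:260,190:390],None,fx=1.6,fy=1.6,interpolation=2)])
cv2.imwrite("pics/crop0.png",cv2.convertScaleAbs(big[:,:,::-1],alpha=1.5))
E
```

```text
top [445.39 275.87] [441 271  10  11  89] [ 552.32 -234.38   88.  ]
top [441.23 314.34] [436 309  11  11  90] [ 490.42 -227.4    88.  ]
top [267.37 328.89] [260 322  16  15 176] [462.93  50.34  88.  ]
side [251.13 267.37] [244 263  16  10 124] [450.29  28.31  88.  ]
side [412.57 344.74] [406 340  14  10 106] [ 555.23 -229.68   88.  ]
side [371.68 361.01] [365 356  14  11 113] [ 492.9  -222.88   88.  ]
yel [407.53 270.92] 108 [ 559.45 -172.87   88.  ]
yel [403.05 309.38] 113 [ 497.65 -165.83   88.  ]
rack [419.43 293.92] [ 378  251   84   86 5247] [ 524.1  -197.38   55.  ]
bore1 [626.64 121.26  65.  ] [626.73 123.09  65.  ] [626.06 121.22  66.38]
bore0 [563.89 108.78  65.  ] [563.5  109.14  65.  ] [563.66 108.89  65.1 ]
barA [617.63 288.6  267.  ] [620.8  286.35 267.  ] [619.31 287.67 266.93]
barB [511.35 269.56 267.  ] [512.3  267.47 267.  ] [512.14 269.39 266.41]
```

View pics/crop0.png

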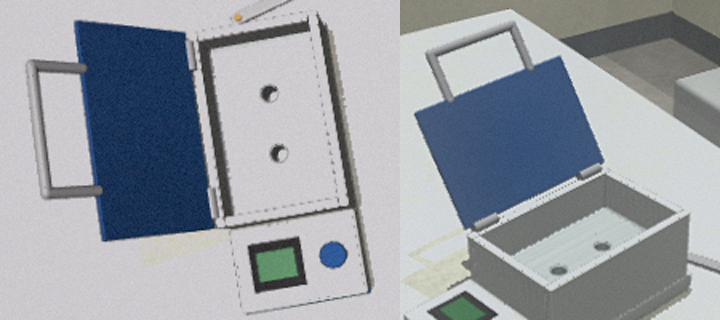

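Blue tubes are near (552,-233) and (490,-227), bores near (563.7,109) and (626,121.5), heater yaw about 10.8°, bail bar centre near (564,279,267). The spacings of 62.3 and 64.1 mm agree with what's given. Next I plan the approach above the tubes.

```bash
cat >> h.py <<'E'
def plan(pos,yaw,n,clo,n0=0):
    s=r.sense(); p=s["tool_pos"]; R=Ro.from_euler("xyz",s["tcp_rot"],degrees=True)
    G=Ro.from_euler("xyz",[180,0,yaw],degrees=True); w=(R.inv()*G).as_rotvec()/n; step=(np.array(pos,float)-p)/n
    print("step mm %.1f turn %.1f"%(np.linalg.norm(step),np.degrees(np.linalg.norm(w))))
    out=[]
    for i in range(n):
        d=R.inv().apply(step)/1000; out.append([[round(float(x),4) for x in d],[round(float(x),4) for x in w],clo]); R=R*Ro.from_rotvec(w)
    print(str(out).replace(" ",""))
E
python3 -c "
from h import *
plan([400,60,235],-169.2,8,0.4)"
```

```text
step mm 63.2 turn 4.5
[[[-0.0422,-0.0471,-0.0005],[-0.0002,-0.0001,-0.0779],0.4],[[-0.0384,-0.0502,-0.0005],[-0.0002,-0.0001,-0.0779],0.4],[[-0.0344,-0.0531,-0.0005],[-0.0002,-0.0001,-0.0779],0.4],[[-0.0301,-0.0556,-0.0005],[-0.0002,-0.0001,-0.0779],0.4],[[-0.0257,-0.0578,-0.0005],[-0.0002,-0.0001,-0.0779],0.4],[[-0.0212,-0.0596,-0.0005],[-0.0002,-0.0001,-0.0779],0.4],[[-0.0165,-0.061,-0.0005],[-0.0002,-0.0001,-0.0779],0.4],[[-0.0117,-0.0621,-0.0006],[-0.0002,-0.0001,-0.0779],0.4]]
```

{"api": "play_rows", "payload": {"deltas": [[[-0.041,-0.046,0],[0,0,-0.078],0.4],[[-0.038,-0.049,0],[0,0,-0.078],0.4],[[-0.034,-0.052,0],[0,0,-0.078],0.4],[[-0.03,-0.055,0],[0,0,-0.078],0.4],[[-0.026,-0.057,0],[0,0,-0.078],0.4],[[-0.021,-0.059,0],[0,0,-0.078],0.4],[[-0.016,-0.06,0],[0,0,-0.078],0.4],[[-0.012,-0.061,0],[0,0,-0.078],0.4]], "force": 40}}

```text
time: 1.15
tool_pos: [402.4, 67.5, 228.1]
tcp_rot: [-179.7, -0.1, -167.5]
ft_force: [0.9, -0.1, 0.6]
finger_gap: 51.3
```

```bash
python3 -c "
from h import *
plan([505,-230,200],-169.2,8,0.4)"
```

```text
step mm 39.5 turn 0.2
[[[-0.0045,-0.0391,0.0037],[-0.0006,-0.0003,0.0036],0.4],[[-0.0046,-0.039,0.0037],[-0.0006,-0.0003,0.0036],0.4],[[-0.0048,-0.039,0.0036],[-0.0006,-0.0003,0.0036],0.4],[[-0.0049,-0.039,0.0036],[-0.0006,-0.0003,0.0036],0.4],[[-0.0051,-0.039,0.0036],[-0.0006,-0.0003,0.0036],0.4],[[-0.0052,-0.039,0.0036],[-0.0006,-0.0003,0.0036],0.4],[[-0.0053,-0.039,0.0036],[-0.0006,-0.0003,0.0036],0.4],[[-0.0055,-0.0389,0.0035],[-0.0006,-0.0003,0.0036],0.4]]
```

{"api": "play_rows", "payload": {"deltas": [[[-0.0053,-0.0446,0.0042],[-0.0006,0,0.004],0.45],[[-0.0053,-0.0446,0.0042],[-0.0006,0,0.004],0.45],[[-0.0055,-0.0446,0.0042],[-0.0006,0,0.004],0.45],[[-0.0057,-0.0446,0.0042],[-0.0006,0,0.004],0.45],[[-0.006,-0.0446,0.0042],[-0.0006,0,0.004],0.45],[[-0.006,-0.0446,0.0042],[-0.0006,0,0.004],0.45],[[-0.006,-0.0446,0.0042],[-0.0006,0,0.004],0.45],[[0,0,0],[0,0,0],0.45]]}}

```text
time: 2.15
tool_pos: [505.6, -244.9, 196.7]
tcp_rot: [179.9, -0.1, -169.5]
ft_force: [-0.5, 0.9, -0.3]
finger_gap: 47.2
```

```bash
cat > look.py <<'E'
from h import *
import sys
s=r.sense(); im=eyes.snapshot("wrist"); cv2.imwrite(f"pics/{sys.argv[1]}.png",im[:,:,::-1])
print(s["tool_pos"],s["tcp_rot"],s["finger_gap"])
for c,b in blobs(im,(105,120,60),(130,255,255),100): print("blue",c,b,onz("wrist",c,95,s))
E
python3 look.py w1
```

```text
[ 505.64 -244.86  196.67] [ 179.94   -0.15 -169.51] 47.164832871248194
blue [348.87 215.88] [340 208  16  19 174] [ 486.98 -224.15   95.  ]
blue [313.76 302.9 ] [302 293  25  23 223] [ 551.64 -234.96   95.  ]
```

View pics/w1.png

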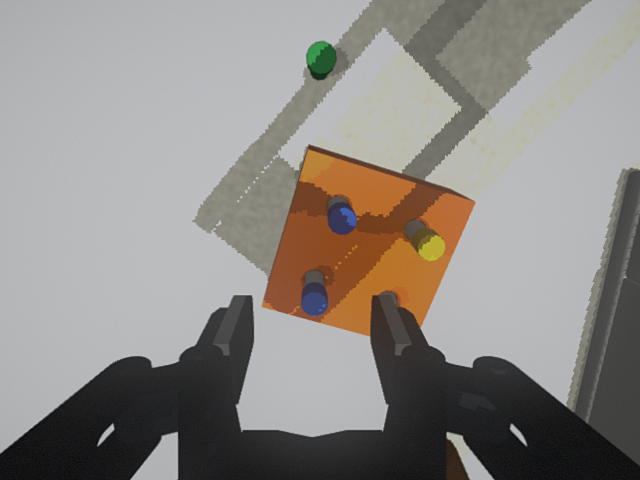

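The wrist view shows the blue caps near (342,220) and (314,302), partly in shadow, with a yellow cap at (431,247) and green at (321,57). I'll loosen the mask to cover the whole caps.

```bash
python3 - <<'E'
from h import *
s=r.sense(); im=cv2.imread("pics/w1.png")[:,:,::-1]
for c,b in blobs(im,(105,100,25),(130,255,255),100): print("blue",c,b,onz("wrist",c,88,s), onz("wrist",(c[0],b[1]+b[3]-9),95,s))
for c,b in blobs(im,(22,120,60),(35,255,255),100): print("yel",c,b,onz("wrist",c,88,s))
for c in((445.39,275.87),(441.23,314.34)): print(onz("top",c,93))
for c,w in(((445.39,275.87),(412.57,344.74)),((441.23,314.34),(371.68,361.01))): print(tri(ray("top",c),ray("side",w)))
E
```

```text
blue [343.64 219.9 ] [329 207  27  27 379] [ 491.78 -224.48   88.  ] [ 493.42 -224.71   95.  ]
blue [314.06 303.4 ] [302 292  25  24 461] [ 555.42 -232.45   88.  ] [ 554.65 -232.65   95.  ]
yel [430.99 247.14] [418 234  27  27 561] [ 499.62 -162.32   88.  ]
[ 551.93 -233.35   93.  ]
[ 490.39 -226.41   93.  ]
[ 551.84 -233.25   93.21]
[ 490.25 -226.33   92.92]
```

```bash
python3 -c "
from h import *
plan([491.5,-225.5,130],-169.2,3,0.45)"
```

```text
step mm 23.6 turn 0.1
[[[0.0034,0.0067,0.0223],[0.0005,-0.0008,-0.0015],0.45],[[0.0034,0.0067,0.0223],[0.0005,-0.0008,-0.0015],0.45],[[0.0035,0.0067,0.0223],[0.0005,-0.0008,-0.0015],0.45]]
```

{"api": "play_rows", "payload": {"deltas": [[[0.0034,0.0067,0.0223],[0,0,0],0.45],[[0.0034,0.0067,0.0223],[0,0,0],0.45],[[0.0034,0.0067,0.0223],[0,0,0],0.45],[[0,0,0],[0,0,0],0.45]]}}

```text
time: 2.7
tool_pos: [490.9, -221.5, 129.1]
tcp_rot: [179.9, -0.1, -169.3]
ft_force: [0.1, 0.2, -0.3]
finger_gap: 46.6
```

```bash
python3 - <<'E'
from h import *
s=r.sense(); im=eyes.snapshot("wrist"); cv2.imwrite("pics/w2.png",im[:,:,::-1])
print(s["tool_pos"],s["tcp_rot"],s["finger_gap"],s["ft_force"])
for c,b in blobs(im,(105,100,25),(130,255,255),100): print("blue",c,b,onz("wrist",c,88,s))
E
```

```text
[ 490.89 -221.55  129.05] [ 179.86   -0.11 -169.31] 46.616968049081706 [ 0.14  0.16 -0.26]
blue [299.8  275.71] [282 258  37  35 972] [ 493.31 -227.32   88.  ]
blue [266.36 378.  ] [251 360  33  33 751] [ 556.76 -234.69   88.  ]
```

View pics/w2.png

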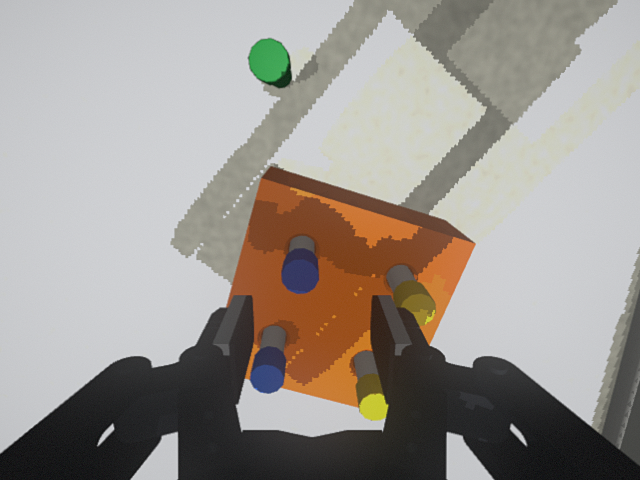

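The wrist view shows cap A's top face at (300,276) and B's at (266,378). The mask area matches the top face alone, so I cast both at z=95.

```bash
python3 - <<'E'
from h import *
s=r.sense()
print(onz("wrist",(299.8,275.7),95,s),onz("wrist",(266.4,376.5),95,s))
plan([491,-226,67],-169.2,4,0.45)
E
```

```text
[ 492.19 -228.39   95.  ] [ 552.94 -235.67   95.  ]
step mm 15.9 turn 0.0
[[[0.0004,-0.0009,0.0159],[0.0002,0.0,-0.0005],0.45],[[0.0004,-0.0009,0.0159],[0.0002,0.0,-0.0005],0.45],[[0.0004,-0.0009,0.0159],[0.0002,0.0,-0.0005],0.45],[[0.0004,-0.0009,0.0159],[0.0002,0.0,-0.0005],0.45]]
```

{"api": "play_rows", "payload": {"deltas": [[[0.0005,-0.003,0.02],[0,0,0],0.45],[[0.0002,-0.0027,0.02],[0,0,0],0.45],[[0,0,0.014],[0,0,0],0.45],[[0,0,0.007],[0,0,0],0.45],[[0,0,0],[0,0,0],0.9],[[0,0,0],[0,0,0],0.9],[[0,0,0],[0,0,0],0.9],[[0,0,0],[0,0,0],0.9]], "force": 40}}

```text
time: 3.75
tool_pos: [495.4, -229.2, 70.4]
tcp_rot: [-179.8, 0.3, -169.3]
ft_force: [-0.9, 1.2, -1.0]
finger_gap: 16.4
```

{"api": "play_rows", "payload": {"deltas": [[[0,0,-0.002],[0,0,0],0.9],[[0,0,-0.01],[0,0,0],0.9],[[0,0,-0.015],[0,0,0],0.9],[[0,0,0],[0,0,0],0.9]]}}

```text
time: 4.25
tool_pos: [496.3, -230.1, 101.1]
tcp_rot: [-179.7, 0.4, -169.3]
ft_force: [-0.2, -0.8, -0.1]
finger_gap: 16.8
```

```bash
python3 look.py w3
```

```text
[ 496.34 -230.09  101.08] [-179.69    0.44 -169.27] 16.788022934936077
blue [311.46 335.87] [ 288  310   48   50 1887] [ 510.78 -227.73   95.  ]
blue [288.04 409.67] [279 392  21  33 496] [ 551.15 -231.09   95.  ]
```

View pics/w3.png

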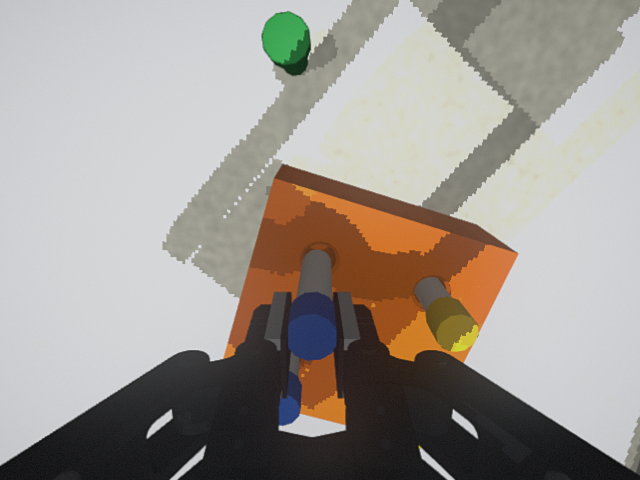

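Tube A is held between the pads: cap at (312,335), body clean, foot just leaving the pocket at (318,255). I'll lift it and carry it to bore1.

{"api": "play_rows", "payload": {"deltas": [[[0,0,-0.035],[0,0,0],0.9],[[0,0,-0.05],[0,0,0],0.9],[[0,0,-0.015],[0,0,0],0.9],[[0,0,0],[0,0,0],0.9]]}}

```text
time: 4.8
tool_pos: [493.9, -228.9, 200.7]
tcp_rot: [-179.9, 0.2, -169.3]
ft_force: [0.2, 0.1, -1.4]
finger_gap: 16.3
```

```bash
python3 -c "
from h import *
s=r.sense();print(s['tool_pos'])
plan([620,120,210],-169.2,8,0.9)"
```

```text
[ 493.86 -228.91  200.68]
step mm 46.4 turn 0.0
[[[-0.0236,0.0399,-0.0012],[-0.0003,0.0005,-0.0002],0.9],[[-0.0236,0.0399,-0.0012],[-0.0003,0.0005,-0.0002],0.9],[[-0.0236,0.0399,-0.0012],[-0.0003,0.0005,-0.0002],0.9],[[-0.0236,0.0399,-0.0012],[-0.0003,0.0005,-0.0002],0.9],[[-0.0236,0.0399,-0.0012],[-0.0003,0.0005,-0.0002],0.9],[[-0.0236,0.0399,-0.0012],[-0.0003,0.0005,-0.0002],0.9],[[-0.0236,0.0399,-0.0012],[-0.0003,0.0005,-0.0002],0.9],[[-0.0237,0.0399,-0.0012],[-0.0003,0.0005,-0.0002],0.9]]
```

{"api": "play_rows", "payload": {"deltas": [[[-0.0236,0.04,-0.001],[0,0,0],0.9],[[-0.0236,0.04,-0.001],[0,0,0],0.9],[[-0.0236,0.04,-0.001],[0,0,0],0.9],[[-0.0236,0.04,-0.001],[0,0,0],0.9],[[-0.0236,0.04,-0.001],[0,0,0],0.9],[[-0.0236,0.04,-0.001],[0,0,0],0.9],[[-0.023,0.037,-0.001],[0,0,0],0.9],[[-0.021,0.035,0],[0,0,0],0.9]]}}

```text
time: 5.8
tool_pos: [614.4, 119.9, 188.3]
tcp_rot: [179.8, -1.0, -169.7]
ft_force: [1.2, 0.9, -0.8]
finger_gap: 16.5
```

{"api": "play_rows", "payload": {"deltas": [[[0,0,0],[0,0,0],0.9],[[0,0,0],[0,0,0],0.9]]}}

```text
time: 6.05
tool_pos: [612.5, 122.2, 183.3]
tcp_rot: [179.8, -1.4, -169.4]
ft_force: [-0.2, -0.6, -0.9]
finger_gap: 16.6
```

```bash
python3 look.py w4
```

```text
[612.54 122.16 183.26] [ 179.79   -1.37 -169.44] 16.569777048807115
blue [543.55 215.75] [  421     0   219   475 81805] [567.24 257.75  95.  ]
blue [311.5 329.1] [ 288  293   48   67 2475] [668.53 132.61  95.  ]
```

View pics/w4.png

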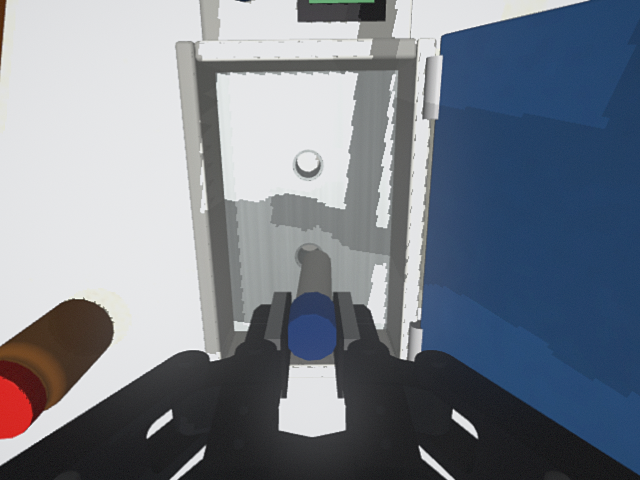

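The view shows bore0 at (307,165), bore1 at (309,256) half hidden by the tube foot, and the cap at (312,337). I'll work out the tube's offset in the tool frame and the bore positions.

```bash
python3 - <<'E'
from h import *
s=r.sense(); im=cv2.imread("pics/w4.png")
R=Ro.from_euler("xyz",s["tcp_rot"],degrees=True)
T=eyes.get_calibration("wrist")["T_tool_cam"]; o,d=ray("wrist",(311.5,337.5),s)
dt=R.inv().apply(d); ot=T[:3,3]; print("tube axis in tool",ot+dt*(-24.6-ot[2])/dt[2])
g=cv2.cvtColor(im,cv2.COLOR_BGR2GRAY)[140:190,280:335]; m=(cv2.GaussianBlur(g,(3,3),0)<185).astype(np.uint8)
n,l,st,c=cv2.connectedComponentsWithStats(m)
for i in range(1,n): print(st[i],c[i]+[280,140])
for p in((307.5,165),(312,256)): print(onz("wrist",p,65,s))
cv2.imwrite("pics/c4.png",cv2.resize(im[130:300,240:380],None,fx=4,fy=4,interpolation=cv2.INTER_CUBIC))
E
```

```text
tube axis in tool [  3.64  -0.33 -24.6 ]
[ 14  18  28  21 241] [307.61 170.21]
[37 18  1  1  1] [317. 158.]
[566.32 110.97  65.  ]
[628.15 125.5   65.  ]
```

View pics/c4.png

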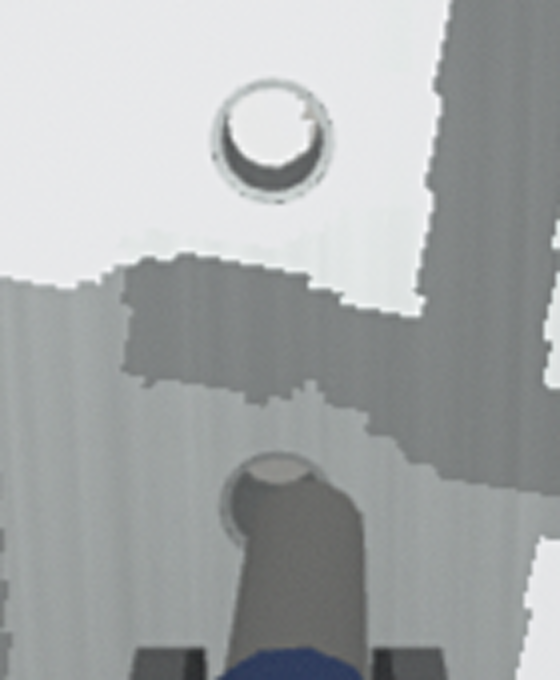

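```bash
python3 - <<'E'
from h import *
s=r.sense(); R=Ro.from_euler("xyz",s["tcp_rot"],degrees=True)
T=eyes.get_calibration("wrist")["T_tool_cam"]; ot=T[:3,3]
def tp(px,z):
    dt=R.inv().apply(ray("wrist",px,s)[1]); return ot+dt*(z-ot[2])/dt[2]
cap=tp((311.5,337.5),-24.6); foot=tp((317,257),55.4); print(cap,foot, "edge",tp((317.5,249.5),55.4), "body80",tp((302.5,280),30),tp((331.7,280),30))
b0=onz("wrist",(308.1,165),65,s); b1=onz("wrist",(310.2,258),65,s); print(b0,b1,np.linalg.norm(b1-b0))
print("foot world",R.apply(foot)+s["tool_pos"],"cap world",R.apply(cap)+s["tool_pos"])
E
```

```text
[  3.64  -0.33 -24.6 ] [ 3.34  2.64 55.4 ] edge [ 7.6   2.89 55.4 ] body80 [ 1.06 -4.6  30.  ] [ 1.06  9.31 30.  ]
[566.25 111.36  65.  ] [629.85 124.52  65.  ] 64.95030315475134
foot world [607.29 124.   127.93] cap world [609.49 121.07 207.9 ]
```

The tube leans about 2.3° in the grip and the tool is 1.4° off, so I'll straighten it, move the foot over bore1 (wrist estimate (629.4,124.3)), and go down to a foot height of about 85.

{"api": "play_rows", "payload": {"deltas": [[[-0.01,-0.0008,0],[0.02,-0.01,0],0.9],[[-0.0107,-0.0007,0.01],[0.02,-0.01,0],0.9],[[0,0,0.02],[0,0,0],0.9],[[0,0,0.01],[0,0,0],0.9],[[0,0,0],[0,0,0],0.9]]}}

```text
time: 6.72
tool_pos: [633.5, 120.0, 138.2]
tcp_rot: [-177.8, -0.3, -169.6]
ft_force: [0.0, -0.5, -0.1]
finger_gap: 16.2
```

```bash
python3 look.py w5; python3 - <<'E'
import cv2
im=cv2.imread("pics/w5.png"); cv2.imwrite("pics/c5.png",cv2.resize(im[100:380,200:420],None,fx=2.1,fy=2.1,interpolation=cv2.INTER_CUBIC))
E
```

```text
[633.47 119.99 138.24] [-177.75   -0.29 -169.64] 16.194859050918414
blue [564.62 221.21] [  466     0   174   475 66060] [584.53 232.34  95.  ]
blue [311.86 326.8 ] [ 288  293   49   67 2751] [664.8  123.91  95.  ]
```

View pics/c5.png

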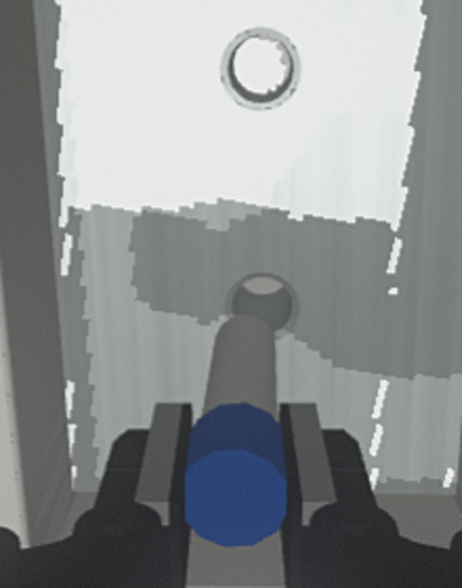

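Bore1 is at (324.8,245.2), bore0 at (324,132) and the foot tip edge at (316.2,249.5). Next step is the remaining offset.

```bash
cat > off.py <<'E'
from h import *
def off(s,footedge,b0,b1,capc=(311.5,337.5)):
    R=Ro.from_euler("xyz",s["tcp_rot"],degrees=True); ot=eyes.get_calibration("wrist")["T_tool_cam"][:3,3]
    def tp(px,z):
        dt=R.inv().apply(ray("wrist",px,s)[1]); return ot+dt*(z-ot[2])/dt[2]
    cap=tp(capc,-24.6); foot=tp(footedge,55.4)-[4,0,0]; print("tool cap,foot",cap,foot)
    W=lambda v:R.apply(v)+s["tool_pos"]
    B0,B1=[onz("wrist",b,65,s) for b in(b0,b1)]; print("bores",B0,B1,np.linalg.norm(B1-B0))
    print("world cap,foot",W(cap),W(foot))
    for n,B in(("0",B0),("1",B1)): print("to bore",n,"tool",R.inv().apply(B-W(foot)))
E
python3 - <<'E'
from off import *
off(r.sense(),(316.2,249.5),(324,131.9),(324.8,245.2))
E
```

```text
tool cap,foot [  3.68  -0.28 -24.6 ] [ 3.63  2.24 55.4 ]
bores [566.33 111.24  65.  ] [628.63 123.71  65.  ] 63.53319404022178
world cap,foot [630.04 120.02 163.37] [629.85 119.35  83.34]
to bore 0 tool [63.85  4.17 18.48]
to bore 1 tool [ 0.33  5.21 18.15]
```

{"api": "play_rows", "payload": {"deltas": [[[0.0005,0.0045,-0.001],[0,0,0],0.9],[[0,0,-0.001],[0,0,0],0.9]]}}

```text
time: 7.02
tool_pos: [632.7, 124.8, 141.7]
tcp_rot: [-177.8, -0.2, -169.7]
ft_force: [-0.2, -1.1, -0.7]
finger_gap: 16.5
```

```bash
python3 -c "
from h import *
s=r.sense();print(s['tool_pos'],s['tcp_rot']);R=Ro.from_euler('xyz',s['tcp_rot'],degrees=True);f=R.apply([3.65,2.24,55.4])+s['tool_pos'];print('foot',f,'need',R.inv().apply(np.array([628.6,123.7,f[2]])-f), 'down',R.inv().apply([0,0,-1]))"
```

```text
[632.69 124.77 141.67] [-177.76   -0.19 -169.65]
foot [628.91 124.16  86.24] need [ 0.38 -0.39  0.02] down [-0.    0.04  1.  ]
```

{"api": "play_rows", "payload": {"deltas": [[[0.0003,0.0002,0.012],[0,0,0],0.9],[[0,0.0004,0.01],[0,0,0],0.9],[[0,0.0003,0.008],[0,0,0],0.9],[[0,0.0003,0.006],[0,0,0],0.9]]}}

```text
time: 7.52
tool_pos: [632.8, 124.6, 104.2]
tcp_rot: [-177.8, -0.1, -169.6]
ft_force: [-0.3, -0.4, -0.4]
finger_gap: 16.2
```

Foot is at about z=49, inside the bore with no contact force. Continuing down to home.

{"api": "play_rows", "payload": {"deltas": [[[0,0.0003,0.007],[0,0,0],0.9],[[0,0.0003,0.006],[0,0,0],0.9],[[0,0.0002,0.005],[0,0,0],0.9]]}}

```text
time: 7.9
tool_pos: [632.6, 124.6, 84.6]
tcp_rot: [-177.8, -0.1, -169.6]
ft_force: [-0.2, 0.3, -1.0]
finger_gap: 16.8
```

{"api": "play_rows", "payload": {"deltas": [[[0,0.0001,0.003],[0,0,0],0.9],[[0,0,0.002],[0,0,0],0.9],[[0,0,0.001],[0,0,0],0.9]]}}

```text
time: 8.28
tool_pos: [633.7, 124.7, 79.7]
tcp_rot: [-177.8, 0.0, -169.6]
ft_force: [-1.4, -0.3, 5.7]
finger_gap: 16.4
```

Contact came at TCP 79.7 against 80.4 expected, so the tube is home. Releasing and rising.

{"api": "play_rows", "payload": {"deltas": [[[0,0,-0.001],[0,0,0],0.5],[[0,0,-0.001],[0,0,0],0.5],[[0,0,-0.001],[0,0,0],0.5],[[0,-0.0005,-0.02],[0,0,0],0.5],[[0,-0.002,-0.05],[0,0,0],0.5],[[0,-0.002,-0.045],[-0.02,0,0],0.5],[[0,0,-0.005],[-0.02,0,0],0.5],[[0,0,-0.002],[0,0,0],0.5]]}}

```text
time: 9.28
tool_pos: [633.5, 125.1, 213.0]
tcp_rot: [179.9, 0.1, -169.6]
ft_force: [-0.4, 0.1, -0.3]
finger_gap: 42.5
```

```bash
python3 look.py w6; python3 - <<'E'
from h import *
for n in("side","top"):
    im=eyes.snapshot(n); cv2.imwrite(f"pics/{n}6.png",im[:,:,::-1])
    for c,b in blobs(im,(105,120,60),(130,255,255),30): print(n,c,b,onz(n,c,105))
plan([494.5,-226,200],-169.2,8,0.45)
E
```

```text
[633.48 125.06 213.04] [ 179.91    0.11 -169.62] 42.541417274730016
blue [536.8  197.89] [  410     0   230   452 84429] [583.92 270.96  95.  ]
blue [311.89 227.1 ] [299 215  26  26 528] [631.5  124.87  95.  ]
side [272.92 145.85] [ 225   96   92  101 4411] [648.76 314.93 105.  ]
side [315.04 199.55] [311 193  10  12  53] [617.17 110.58 105.  ]
side [412.53 344.88] [406 340  14  11 113] [ 543.66 -241.35  105.  ]
top [123.79 214.24] [ 107  184   49  102 1209] [642.53 290.63 105.  ]
top [222.98 224.1 ] [218 219  11  11  93] [628.32 124.85 105.  ]
top [445.04 275.96] [440 271  11  11  96] [ 550.89 -230.33  105.  ]
top [153.37 298.91] [147 281  14  36 376] [505.95 233.01 105.  ]
top [123.02 306.09] [120 292   7  29  64] [493.06 282.89 105.  ]
top [267.92 328.91] [260 322  16  15 158] [463.32  47.61 105.  ]
step mm 47.2 turn 0.0
[[[0.025,-0.0401,0.0014],[0.0002,0.0,-0.0008],0.45],[[0.025,-0.04,0.0014],[0.0002,0.0,-0.0008],0.45],[[0.025,-0.04,0.0014],[0.0002,0.0,-0.0008],0.45],[[0.0251,-0.04,0.0014],[0.0002,0.0,-0.0008],0.45],[[0.0251,-0.04,0.0014],[0.0002,0.0,-0.0008],0.45],[[0.0251,-0.04,0.0014],[0.0002,0.0,-0.0008],0.45],[[0.0252,-0.0399,0.0014],[0.0002,0.0,-0.0008],0.45],[[0.0252,-0.0399,0.0014],[0.0002,0.0,-0.0008],0.45]]
```

```bash
python3 - <<'E'
from h import *
im=cv2.imread("pics/side6.png")[:,:,::-1]
for c,b in blobs(im,(105,90,30),(130,255,255),30): print(c,b)
for p in((315.04,199.55),(316,199),(316,198)): print(tri(ray("top",(223,224.1)),ray("side",p)))
big=cv2.resize(im[150:260,260:380],None,fx=4,fy=4,interpolation=2); cv2.imwrite("pics/c6.png",cv2.convertScaleAbs(big[:,:,::-1],alpha=1.5))
E
```

```text
[257.97 147.33] [ 199   96  118  107 7171]
[315.48 198.16] [311 192  10  14 123]
[251.61 267.64] [244 263  16  11 107]
[412.16 348.55] [406 340  14  18 207]
[629.59 128.21  90.69]
[630.13 127.53  91.97]
[629.76 127.02  94.47]
```

{"api": "play_rows", "payload": {"deltas": [[[0.025,-0.04,-0.001],[0,0,0],0.45],[[0.025,-0.04,-0.001],[0,0,0],0.45],[[0.025,-0.04,-0.001],[0,0,0],0.45],[[0.025,-0.04,-0.001],[0,0,0],0.45],[[0.025,-0.04,-0.001],[0,0,0],0.45],[[0.025,-0.04,-0.001],[0,0,0],0.45],[[0.025,-0.04,0],[0,0,0],0.45],[[0.01,-0.036,0],[0,0,0],0.45]]}}

```text
time: 10.42
tool_pos: [498.4, -223.6, 203.7]
tcp_rot: [179.5, -1.2, -169.2]
ft_force: [1.0, 1.5, 0.4]
finger_gap: 46.7
```

Triangulated cap height is no greater than home, so tube 1 is seated. Next, tube B.

{"api": "play_rows", "payload": {"deltas": [[[-0.026,-0.0112,0],[0,0,0],0.45],[[-0.0254,-0.0112,0.02],[0,0,0],0.45],[[0,0,0.04],[0,0,0],0.45],[[0,0,0.01],[0,0,0],0.45]]}}

```text
time: 10.92
tool_pos: [549.2, -238.3, 125.6]
tcp_rot: [179.3, -1.6, -169.4]
ft_force: [-0.0, -0.1, -0.2]
finger_gap: 46.6
```

```bash
python3 - <<'E'
from h import *
s=r.sense(); im=eyes.snapshot("wrist"); cv2.imwrite("pics/w7.png",im[:,:,::-1])
print(s["tool_pos"],s["tcp_rot"])
for c,b in blobs(im,(105,100,25),(130,255,255),100): print("blue",c,b,onz("wrist",c,95,s),onz("wrist",(c[0],b[1]+b[3]-17),95,s))
plan([553,-236,67],-169.2,4,.45)
E
```

```text
[ 549.23 -238.31  125.63] [ 179.31   -1.58 -169.43]
blue [317.51 289.71] [300 273  37  34 966] [ 552.05 -234.79   95.  ] [ 552.2  -234.77   95.  ]
step mm 14.8 turn 0.4
[[[-0.0014,0.0003,0.0147],[0.0029,-0.0067,-0.001],0.45],[[-0.0013,0.0003,0.0147],[0.0029,-0.0067,-0.001],0.45],[[-0.0012,0.0004,0.0147],[0.0029,-0.0067,-0.001],0.45],[[-0.0011,0.0004,0.0147],[0.0029,-0.0067,-0.001],0.45]]
```

{"api": "play_rows", "payload": {"deltas": [[[-0.002,0.001,0.018],[0.003,-0.007,0],0.45],[[-0.001,0.001,0.018],[0.003,-0.007,0],0.45],[[0,0.0005,0.014],[0.003,-0.007,0],0.45],[[0,0,0.007],[0.003,-0.005,0],0.45]]}}

```text
time: 11.48
tool_pos: [552.9, -235.7, 71.8]
tcp_rot: [-179.8, 0.2, -169.4]
ft_force: [0.9, 0.3, 0.6]
finger_gap: 47.0
```

```bash
python3 -c "
from h import *
print(r.sense()['ft_force']);plan([552.3,-235,68],-169.2,1,.45)"
```

```text
[0.86 0.31 0.55]
step mm 3.9 turn 0.4
[[[0.0004,0.0008,0.0038],[-0.0043,0.0037,-0.0033],0.45]]
```

{"api": "play_rows", "payload": {"deltas": [[[0,0.0007,0.002],[-0.003,0.003,0],0.45],[[0,0,0],[0,0,0],0.9],[[0,0,0],[0,0,0],0.9],[[0,0,-0.001],[0,0,0],0.9],[[0,0,-0.001],[0,0,0],0.9]]}}

```text
time: 12.1
tool_pos: [553.7, -235.5, 73.9]
tcp_rot: [-179.9, 0.1, -169.4]
ft_force: [-0.8, 0.9, -0.5]
finger_gap: 16.8
```

{"api": "play_rows", "payload": {"deltas": [[[0,0,-0.015],[0,0,0],0.9],[[0,0,-0.045],[0,0,0],0.9],[[0,0,-0.05],[0,0,0],0.9],[[0,0,-0.035],[0,0,0],0.9],[[0,0,-0.002],[0,0,0],0.9]]}}

```text
time: 12.72
tool_pos: [553.5, -235.4, 229.9]
tcp_rot: [-179.7, 0.3, -169.4]
ft_force: [0.7, -0.5, -0.0]
finger_gap: 16.5
```

```bash
python3 look.py w8; python3 -c "
from h import *
plan([560,111,205],-169.2,7,0.9)"
```

```text
[ 553.45 -235.44  229.89] [-179.74    0.25 -169.4 ] 16.463417270553503
blue [311.66 342.48] [ 289  320   47   46 1719] [ 652.45 -217.72   95.  ]
step mm 49.6 turn 0.0
[[[-0.0101,0.0484,0.0032],[-0.0005,0.0004,-0.0005],0.9],[[-0.0101,0.0484,0.0032],[-0.0005,0.0004,-0.0005],0.9],[[-0.0101,0.0484,0.0032],[-0.0005,0.0004,-0.0005],0.9],[[-0.0102,0.0484,0.0033],[-0.0005,0.0004,-0.0005],0.9],[[-0.0102,0.0484,0.0033],[-0.0005,0.0004,-0.0005],0.9],[[-0.0102,0.0484,0.0033],[-0.0005,0.0004,-0.0005],0.9],[[-0.0102,0.0484,0.0033],[-0.0005,0.0004,-0.0005],0.9]]
```

{"api": "play_rows", "payload": {"deltas": [[[-0.01,0.0484,0],[0,0,0],0.9],[[-0.01,0.0484,0],[0,0,0],0.9],[[-0.01,0.0484,0],[0,0,0],0.9],[[-0.01,0.0484,0],[0,0,0],0.9],[[-0.01,0.0484,0.002],[0,0,0],0.9],[[-0.01,0.0484,0.004],[0,0,0],0.9],[[-0.01,0.045,0.004],[0,0,0],0.9],[[0,0,0],[0,0,0],0.9]]}}

```text
time: 13.78
tool_pos: [553.7, 117.2, 204.8]
tcp_rot: [179.9, -0.8, -169.6]
ft_force: [-0.6, -0.1, -1.1]
finger_gap: 16.2
```

```bash
python3 -c "
from h import *
print(r.sense()['tool_pos'],r.sense()['tcp_rot']);plan([569,112,160],-169.2,3,0.9)"
```

```text
[553.72 117.23 204.76] [ 179.94   -0.8  -169.57]
step mm 15.9 turn 0.3
[[[-0.0049,-0.0027,0.0148],[0.0004,-0.0046,-0.0022],0.9],[[-0.0048,-0.0027,0.0149],[0.0004,-0.0046,-0.0022],0.9],[[-0.0048,-0.0027,0.0149],[0.0004,-0.0046,-0.0022],0.9]]
```

{"api": "play_rows", "payload": {"deltas": [[[-0.0048,-0.0027,0.012],[0,-0.0046,0],0.9],[[-0.0048,-0.0027,0.012],[0,-0.0046,0],0.9],[[-0.0048,-0.0027,0.012],[0,-0.0046,0],0.9],[[0,0,0],[0,0,0],0.9]]}}

```text
time: 14.28
tool_pos: [568.5, 108.1, 162.7]
tcp_rot: [180.0, -0.2, -169.7]
ft_force: [0.0, 0.5, -0.6]
finger_gap: 16.4
```

```bash
python3 look.py w9; python3 - <<'E'
import cv2
im=cv2.imread("pics/w9.png"); cv2.imwrite("pics/c9.png",cv2.resize(im[140:400,200:440],None,fx=2.3,fy=2.3,interpolation=cv2.INTER_CUBIC))
E
```

```text
[568.55 108.05 162.7 ] [ 179.97   -0.24 -169.74] 16.407269325642805
blue [246.99  45.38] [ 223   20   49   53 1974] [467.08  57.46  95.  ]
blue [556.05 283.48] [  440   131   200   344 50548] [560.31 251.6   95.  ]
blue [312.52 335.7 ] [ 288  299   48   74 2815] [619.47 117.61  95.  ]
blue [463.77 422.88] [452 409  26  30 265] [666.23 227.61  95.  ]
blue [440.47 469.39] [430 457  25  23 167] [707.16 223.35  95.  ]
```

View pics/c9.png

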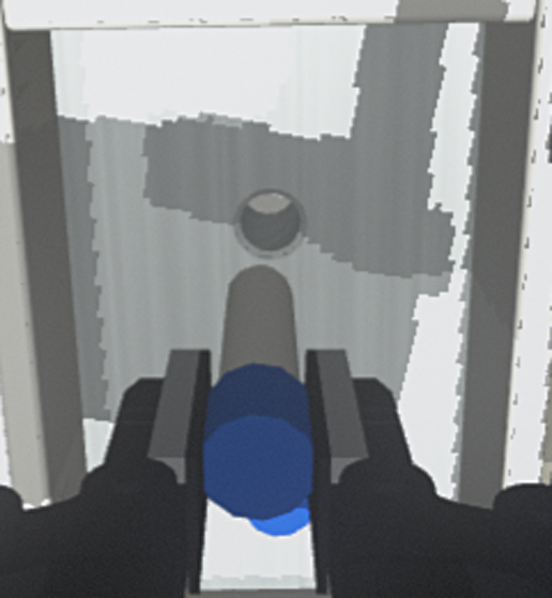

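Bore0 centre is at (317.4,237.4) and the foot edge at (313.5,255.2). The tube is straight in the grip, and the placed tube's cap shows behind it.

```bash
python3 - <<'E'
from off import *
off(r.sense(),(313.5,255.2),(317.4,237.4),(317.4,237.4),(312.5,343.5))
E
```

```text
tool cap,foot [  1.32   0.02 -24.6 ] [ 0.39  0.77 55.4 ]
bores [566.91 111.49  65.  ] [566.91 111.49  65.  ] 0.0
world cap,foot [567.53 108.01 188.05] [568.04 108.89 108.05]
to bore 0 tool [ 0.5   2.73 43.05]
to bore 1 tool [ 0.5   2.73 43.05]
```

{"api": "play_rows", "payload": {"deltas": [[[0.0007,0.0027,0.012],[0,0,0],0.9],[[0,0,0.012],[0,0,0],0.9],[[0,0,0],[0,0,0],0.9]]}}

```text
time: 14.7
tool_pos: [567.8, 110.7, 138.5]
tcp_rot: [180.0, -0.1, -169.8]
ft_force: [0.8, -0.4, -0.7]
finger_gap: 16.4
```

```bash
python3 -c "
from h import *
s=r.sense();print(s['tool_pos'],s['tcp_rot']);R=Ro.from_euler('xyz',s['tcp_rot'],degrees=True);f=R.apply([.6,.6,55.4])+s['tool_pos'];print('foot',f,'need',R.inv().apply(np.array([566.6,111.4,f[2]])-f), 'down',R.inv().apply([0,0,-1]))"
```

```text
[567.79 110.66 138.51] [ 179.98   -0.13 -169.77]
foot [566.96 111.15  83.11] need [0.31 0.31 0.  ] down [-0. -0.  1.]
```

{"api": "play_rows", "payload": {"deltas": [[[0.0003,0.0003,0.011],[0,0,0],0.9],[[0,0,0.01],[0,0,0],0.9],[[0,0,0.008],[0,0,0],0.9],[[0,0,0.005],[0,0,0],0.9]]}}

```text
time: 15.2
tool_pos: [567.7, 111.2, 102.8]
tcp_rot: [180.0, -0.1, -169.7]
ft_force: [-0.7, -0.2, -0.8]
finger_gap: 16.2
```

{"api": "play_rows", "payload": {"deltas": [[[0,0,0.007],[0,0,0],0.9],[[0,0,0.006],[0,0,0],0.9],[[0,0,0.004],[0,0,0],0.9],[[0,0,0.002],[0,0,0],0.9]]}}

```text
time: 15.7
tool_pos: [567.7, 111.2, 82.4]
tcp_rot: [180.0, -0.1, -169.7]
ft_force: [-0.4, -0.2, -0.5]
finger_gap: 16.7
```

{"api": "play_rows", "payload": {"deltas": [[[0,0,0.002],[0,0,0],0.9],[[0,0,0.001],[0,0,0],0.9]]}}

```text
time: 15.95
tool_pos: [568.4, 111.2, 81.0]
tcp_rot: [180.0, 0.0, -169.7]
ft_force: [-6.4, 0.1, 9.0]
finger_gap: 16.3
```

Contact at 81.0 means it's home. Release and climb.

{"api": "play_rows", "payload": {"deltas": [[[0,0,-0.001],[0,0,0],0.45],[[0,0,-0.001],[0,0,0],0.45],[[0,0,-0.001],[0,0,0],0.45],[[0,0,-0.02],[0,0,0],0.45],[[0,0,-0.06],[0,0,0],0.45],[[0,0,-0.06],[0,0,0],0.45],[[0,0,-0.06],[0,0,0],0.45],[[0,0,-0.015],[0,0,0],0.45]]}}

```text
time: 16.95
tool_pos: [567.3, 111.1, 310.0]
tcp_rot: [180.0, 0.1, -169.7]
ft_force: [0.8, -0.1, -0.1]
finger_gap: 46.9
```

```bash
python3 look.py w10; python3 - <<'E'
from h import *
P={}
for n in("side","top"):
    im=eyes.snapshot(n); cv2.imwrite(f"pics/{n}10.png",im[:,:,::-1])
    for c,b in blobs(im,(105,90,30),(130,255,255),30): print(n,c,b,onz(n,c,105))
plan([564,270,312],-169,6,0.45)
E
```

```text
[567.27 111.08 309.98] [ 179.99    0.06 -169.75] 46.941328093554105
blue [268.8   72.77] [255  58  29  31 700] [465.57  55.81  95.  ]
blue [471.37 245.89] [  386   126   175   242 28697] [583.69 270.4   95.  ]
blue [312.99 201.96] [304 193  19  19 296] [568.41 112.45  95.  ]
blue [314.09 267.43] [306 259  17  18 239] [632.51 125.2   95.  ]
side [258.25 147.14] [ 199   96  118  106 7194] [622.28 326.1  105.  ]
side [315.46 197.96] [311 192  10  13 121] [620.38 114.33 105.  ]
side [288.49 213.06] [284 207  10  14 127] [558.9 100.4 105. ]
side [251.12 267.87] [243 263  17  11 145] [441.3   8.6 105. ]
top [222.36 221.28] [218 219   9   5  36] [632.89 126.05 105.  ]
top [119.05 270.55] [116 256   7  30 129] [550.1  292.73 105.  ]
top [230.66 263.29] [225 258  13  12 120] [565.44 109.96 105.  ]
top [122.92 304.49] [120 292   6  29  83] [495.62 283.19 105.  ]
top [267.6  328.87] [260 321  16  17 206] [463.37  48.12 105.  ]
step mm 26.6 turn 0.1
[[[-0.0044,0.0261,-0.0014],[0.0001,-0.0011,-0.0022],0.45],[[-0.0045,0.0261,-0.0014],[0.0001,-0.0011,-0.0022],0.45],[[-0.0045,0.0261,-0.0014],[0.0001,-0.0011,-0.0022],0.45],[[-0.0046,0.0261,-0.0014],[0.0001,-0.0011,-0.0022],0.45],[[-0.0047,0.0261,-0.0014],[0.0001,-0.0011,-0.0022],0.45],[[-0.0047,0.0261,-0.0014],[0.0001,-0.0011,-0.0022],0.45]]
```

Both caps appear in the bores, 64 mm apart when cast at z=105, which is right for tubes at home. Moving over the bail.

{"api": "play_rows", "payload": {"deltas": [[[-0.005,0.033,-0.003],[0,0,0],0.45],[[-0.005,0.033,-0.003],[0,0,0],0.45],[[-0.005,0.033,-0.003],[0,0,0],0.45],[[-0.006,0.033,-0.003],[0,0,0],0.45],[[-0.006,0.03,-0.002],[0,0,0],0.45],[[0,0,-0.001],[0,0,0],0.45]]}}

```text
time: 17.85
tool_pos: [557.1, 277.2, 299.2]
tcp_rot: [-179.8, -2.0, -169.9]
ft_force: [0.3, -0.5, -0.1]
finger_gap: 46.7
```

```bash
python3 look.py w11; python3 - <<'E'
import cv2
im=cv2.imread("pics/w11.png"); cv2.imwrite("pics/c11.png",im)
E
```

```text
[557.1  277.16 299.16] [-179.82   -2.03 -169.88] 46.70968704331125
blue [84.54 59.73] [ 70  45  30  31 740] [464.98  69.53  95.  ]
blue [231.19 168.09] [ 189   94   83  220 9964] [531.73 199.79  95.  ]
blue [127.99 189.44] [115 180  28  21 449] [566.77 110.9   95.  ]
blue [137.96 257.85] [126 247  26  23 403] [630.04 123.57  95.  ]
blue [264.29 378.14] [247 352  34  59 917] [737.79 259.24  95.  ]
```

View pics/w11.png

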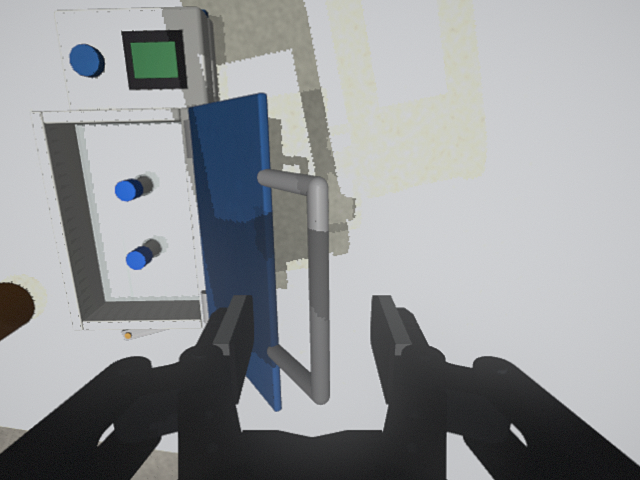

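The wrist view shows both tubes standing in the bores at (128,189) and (138,258), and the bail bar from (318,185) to (321,395), midway between the fingers.

```bash
python3 - <<'E'
from h import *
s=r.sense()
a,b=onz("wrist",(318,183),267,s),onz("wrist",(321,396),267,s); m=(a+b)/2; d=b-a
print(a,b,m,np.linalg.norm(d),np.degrees(np.arctan2(d[1],d[0])))
print("tool",tool(m))
plan([m[0],m[1],275],-169.2,2,.45)
E
```

```text
[509.54 270.07 267.  ] [619.59 291.72 267.  ] [564.56 280.9  267.  ] 112.15625646878058 11.131647594958164
tool [-9.24  3.66 31.82]
step mm 12.9 turn 1.1
[[[-0.0045,0.0018,0.0119],[-0.0017,-0.0179,-0.0063],0.45],[[-0.0043,0.0018,0.012],[-0.0017,-0.0179,-0.0063],0.45]]
```

{"api": "play_rows", "payload": {"deltas": [[[-0.0045,0.0012,0],[-0.002,-0.018,-0.008],0.45],[[-0.0035,0.0011,0.01],[-0.002,-0.017,-0.008],0.45],[[0,0,0.012],[0,0,0],0.45],[[0,0,-0.001],[0,0,0],0.45]]}}

```text
time: 18.4
tool_pos: [564.4, 276.3, 273.2]
tcp_rot: [-180.0, -0.2, -169.1]
ft_force: [-0.7, -0.6, 0.6]
finger_gap: 46.6
```

```bash
python3 - <<'E'
from h import *
s=r.sense(); print(s["tool_pos"],s["tcp_rot"],s["ft_force"])
plan([564.6,280.9,248],-168.9,2,.45)
E
```

```text
[564.4  276.33 273.2 ] [-179.95   -0.16 -169.13] [-0.73 -0.58  0.56]
step mm 12.8 turn 0.1
[[[-0.0006,0.0022,0.0126],[-0.0004,-0.0014,-0.002],0.45],[[-0.0005,0.0022,0.0126],[-0.0004,-0.0014,-0.002],0.45]]
```

{"api": "play_rows", "payload": {"deltas": [[[-0.0005,0.0022,0.012],[0,0,0],0.45],[[-0.0003,0.002,0.009],[0,0,0],0.45],[[0,0,0],[0,0,0],0.45]]}}

```text
time: 18.77
tool_pos: [564.4, 280.6, 250.9]
tcp_rot: [-180.0, -0.1, -169.2]
ft_force: [-1.4, 0.1, 0.3]
finger_gap: 46.6
```

```bash
python3 - <<'E'
from h import *
s=r.sense(); print(s["tool_pos"],s["tcp_rot"],s["ft_force"])
im=eyes.snapshot("wrist"); cv2.imwrite("pics/w12.png",im[:,:,::-1])
g=cv2.cvtColor(im,cv2.COLOR_RGB2GRAY).astype(int)
for y in(200,230,260,300,340): print(y,*g[y,262:372:3])
E
```

```text
[564.44 280.6  250.88] [-179.96   -0.15 -169.16] [-1.37  0.15  0.28]
200 120 123 128 129 121 126 125 125 125 127 124 128 129 108 134 148 160 172 175 165 157 142 117 163 160 163 163 160 158 161 158 133 132 136 214 214 213
230 121 122 125 123 123 118 117 122 122 121 125 124 122 102 131 147 159 171 172 165 156 143 117 159 157 160 157 158 159 163 160 217 212 214 213 214 213
260 123 123 119 118 119 123 195 211 203 207 210 210 213 99 90 97 102 103 103 105 101 96 89 215 210 214 213 212 213 213 214 214 212 214 214 212 214
300 204 210 211 210 211 212 210 212 212 212 211 211 212 149 92 99 103 106 105 105 102 100 91 215 212 212 212 211 213 212 213 212 212 213 213 214 220
340 68 214 210 210 210 211 210 209 210 211 210 212 211 189 91 98 104 106 105 106 102 98 97 214 211 210 213 212 212 212 210 213 213 211 212 212 134
```

The bar centre is about 1.3 mm to +y of the tool centre. Centre on it, then close.

{"api": "play_rows", "payload": {"deltas": [[[0,0.0013,0.002],[0,0,0],0.45],[[0,0,-0.0005],[0,0,0],0.45]]}}

```text
time: 19.08
tool_pos: [564.6, 282.2, 250.4]
tcp_rot: [-180.0, -0.1, -169.1]
ft_force: [0.0, 0.2, 0.2]
finger_gap: 47.1
```

{"api": "play_rows", "payload": {"deltas": [[[0,0,-0.0003],[0,0,0],1],[[0,0,-0.0003],[0,0,0],1],[[0,0,-0.0003],[0,0,0],1],[[0,0,0],[0,0,0],1],[[0,0,0],[0,0,0],1]], "force": 40}}

```text
time: 19.7
tool_pos: [564.9, 282.0, 251.9]
tcp_rot: [-180.0, -0.0, -169.2]
ft_force: [0.9, -0.4, -0.2]
finger_gap: 8.6
```

Gripped. Now I swing it slowly along the arc, first to about 1.95 rad.

{"api": "play_rows", "payload": {"deltas": [[[0,-0.0079,-0.005],[0,0,0],1],[[0,-0.0079,-0.0046],[0,0,0],1],[[0,-0.0083,-0.0041],[0,0,0],1],[[0,-0.0084,-0.0037],[0,0,0],1]]}}

```text
time: 20.2
tool_pos: [571.5, 248.7, 270.1]
tcp_rot: [180.0, 0.0, -169.1]
ft_force: [2.2, 0.6, -4.0]
finger_gap: 8.3
```

```bash
cat > ang.py <<'E'
from h import *
s=r.sense(); d=s["tool_pos"]-[564.8,282.0,251.6]; hy=np.array([-.1925,.981]); hx=np.array([.981,.1925])
u=100.6+d[:2]@hy; print(s["tool_pos"],s["tcp_rot"],s["ft_force"],s["finger_gap"]); print("u %.2f x %.2f angle %.4f dz %.1f want dz %.1f"%(u,d[:2]@hx,np.arccos(-u/184),d[2],np.sqrt(184**2-u*u)-154))
E
python3 ang.py
```

```text
[571.51 248.72 270.12] [ 179.98    0.   -169.11] [ 2.23  0.57 -3.97] 8.264915085837004
u 66.66 x 0.17 angle 1.9415 dz 18.5 want dz 17.5
```

{"api": "play_rows", "payload": {"deltas": [[[0,-0.0087,-0.0022],[0,0,0],1],[[0,-0.0087,-0.0027],[0,0,0],1],[[0,-0.0087,-0.0022],[0,0,0],1],[[0,-0.0087,-0.0017],[0,0,0],1],[[0,-0.0087,-0.0013],[0,0,0],1],[[0,-0.0087,-0.0009],[0,0,0],1]]}}

```text
time: 20.95
tool_pos: [582.4, 194.0, 283.7]
tcp_rot: [179.9, 0.1, -169.1]
ft_force: [1.9, 2.4, -0.7]
finger_gap: 8.6
```

```bash
python3 ang.py
```

```text
[582.42 194.03 283.67] [ 179.93    0.14 -169.11] [ 1.92  2.41 -0.72] 8.582489462367832
u 10.91 x 0.35 angle 1.6301 dz 32.1 want dz 29.7
```

{"api": "play_rows", "payload": {"deltas": [[[0,-0.004,0.0003],[0,0,0],1],[[0,-0.0035,0.0003],[0,0,0],1],[[0,-0.002,0],[0,0,0],1],[[0,0,0],[0,0,0],1]]}}

```text
time: 21.45
tool_pos: [584.6, 183.3, 284.4]
tcp_rot: [179.9, 0.2, -169.2]
ft_force: [-1.4, -0.4, 4.6]
finger_gap: 8.2
```

```bash
python3 ang.py; python3 - <<'E'
from h import *
im=eyes.snapshot("side"); cv2.imwrite("pics/side13.png",im[:,:,::-1])
im=eyes.snapshot("top"); cv2.imwrite("pics/top13.png",im[:,:,::-1])
im=eyes.snapshot("wrist"); cv2.imwrite("pics/w13.png",im[:,:,::-1])
g=cv2.cvtColor(im,cv2.COLOR_RGB2GRAY).astype(int)
m=cv2.inRange(cv2.cvtColor(im,cv2.COLOR_RGB2HSV),(105,90,15),(130,255,255))
for y in range(60,460,40):
    x=np.flatnonzero(m[y]); print(y,(x.min(),x.max(),len(x)) if len(x) else None)
E
```

```text
[584.62 183.31 284.42] [ 179.94    0.22 -169.17] [-1.38 -0.37  4.58] 8.177165089566602
u -0.03 x 0.45 angle 1.5706 dz 32.8 want dz 30.0
60 (np.int64(305), np.int64(315), 11)
100 (np.int64(304), np.int64(316), 13)
140 (np.int64(305), np.int64(316), 12)
180 (np.int64(223), np.int64(237), 15)
220 None
260 None
300 None
340 None
380 None
420 None
```

The relative arc gives 1.5706 rad, and the wrist camera sees the lid edge-on with about 12 px of plate thickness. One last check on stillness, plus a final look.

```bash
python3 ang.py; python3 - <<'E'
from h import *
print(r.sense()["qd"])
a=cv2.imread("pics/side13.png")[50:300,170:430]; b=cv2.imread("pics/w13.png")
big=np.hstack([cv2.resize(a,(416,400),interpolation=2),cv2.resize(b[:,100:520],(350,400))]); cv2.imwrite("pics/c13.png",cv2.convertScaleAbs(big,alpha=1.3))
E
```

```text
[584.56 183.52 284.39] [ 179.94    0.21 -169.15] [-0.69  0.57  4.81] 8.570154419878168
u 0.18 x 0.43 angle 1.5718 dz 32.8 want dz 30.0
[0.16 0.01 0.03 0.06 0.02 0.  ]
```

View pics/c13.png

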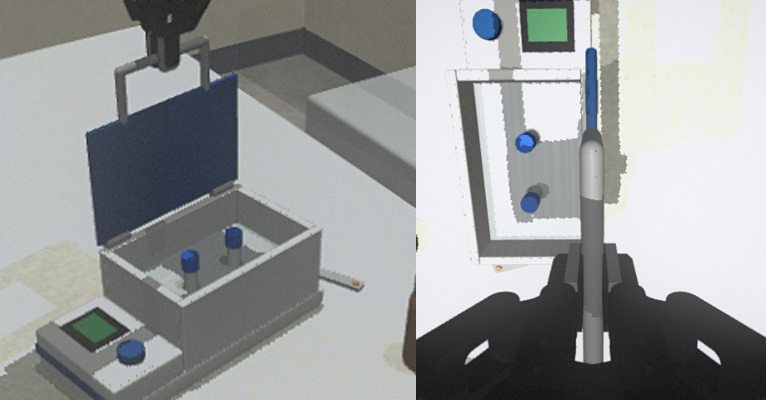

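The lid stands upright and edge-on at wrist column 310, the bar is gripped, both tubes are in the bores and the arm is still. Handing in.

```bash
python3 -c "
from bench import r
r.hand_in()"; python3 ang.py
```

```text
the job is handed in; nothing more can be done
the job is handed in; nothing more can be done
```

Both blue tubes are in the heater's two bores and released. The lid is up at its balance point, with the gripper still holding the handle. I handed the job in at about 21.6 s.

- **Tubes:** each went down until it touched bottom within 1 mm of the expected depth. The wrist view then showed the two caps about 64 mm apart, and both stand upright in the last pictures.
- **Lid:** the arm's travel from the lid's resting stop puts it at 1.571 to 1.572 rad. The wrist camera sees the plate edge-on, and the hinge position I measured agrees to about 0.5 mm. In the last reading the joints were practically still, and a steady vertical force of about 5 N remained on the tool.
- **Left alone:** the arm did not touch the yellow tubes, the green look-alike, the bottle or the stay.

**Checks that disagreed:**
- The gripper ended 2.8 mm higher than the arc predicts, probably because the bar slid a little along the pads.
- The finger gap read about 2 mm too small on objects of known size.
- The fixed cameras and the wrist camera differed by 2 to 3 mm, so I used the wrist camera for the fits.
- Triangulating the first tube's cap from the two fixed cameras gave a height of 91 to 94 mm instead of about 105 mm. That is too low rather than too high, so I took the tube as fully home on the contact depth.

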